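Dock the vial tray in its loading bed

ROBOT

A 6-joint arm with a two-finger parallel gripper is mounted at the origin on a cart in front of the work surface, level with it; the furniture and walls round the work are solid. World frame = base frame: x ahead of the robot, y to its left, z up, the work surface at z = 0. Lengths are in mm, angles in rad, forces in N, time in s.
With the tool pointing down it reaches from about 350 to 975 mm from the base axis. Payload 7.1 kg.
Tool frame: the origin (TCP) lies midway between the tips of the shut fingers; the grasp point (between the pads) lies 19 mm behind it (ctrl.hold_point_z is the distance from the TCP to the grasp point, in mm); z points along the fingers, y is the direction in which the jaws open and shut (so a half turn about z gives the same grasp; the last joint's range is limited). The gripper opens to 88 mm and grips with 3 to 60 N. Pads are 20 mm wide; open, the fingers measure 115 mm over their backs; the gripper's body (75 mm by 178 mm) begins 61 mm behind the grasp point.
Start: joints at [-1.145, 0.423, 1.63, -0, 1.089, -0.019], TCP at [268.938, -564.161, 222.675] pointing down, gripper open.
Joint ranges: [-3, 3], [-0.9, 2.11], [0.09, 2.58], [-1.31, 4.45], [0.11, 2.69], [-2.54, 2.54]. Speed limits (rad/s): [2.39, 2.39, 3.01, 3.14, 3.14, 3.14].

INTERFACE

Orientations are given as a rotation vector (axis times angle).
In Python, from workcell import ctrl, eyes gives the robot as it stands.
- The arm moves only by the tool move_arm, never from a script. Its argument "deltas" is a list of rows, each a list of 6 numbers: the shift along the tool's x, y, z in mm, then the turn, a rotation vector about the tool's x, y, z in rad. A call has 1 to 5 rows; each row shifts and turns the pose as measured when the row begins, along the tool's axes as they then stand; what a row does not reach is not made up. A row lasts 1/12 s, in which the tool goes at most 41.7 mm and 7.16 degrees, less where a joint would pass 70% of its speed; a pose out of reach is approached as far as the arm can. A call is refused whole if a number of a shift passes 41.7 or a number of a turn 0.125, either way. A call with a gripper value outside its range is refused whole. "hand" is the closure, from -1 (fully open) to 1 (shut), set as the call begins (left out, the last holds). The fingers move at their own pace and stop on an object; the grip force is fixed at half the most. Time passes only in rows, so rows that do not move let the fingers close. It gives the time, the measured TCP pose, the force and the opening at its end, in the units of the state.
- ctrl.get_obs(): the state, without advancing time (a new reading comes with each control period).
- eyes.get_image(name): name is "side" or "top"; returns a dict with "frame" (400x640x3 uint8, red, green, blue), "range_z" (400x640 float32, mm along the optical axis (not along the pixel's ray), 0 where there is no reading), "fx", "fy", "cx", "cy" (pixels), "D" ([k1, k2, p1, p2, k3] as OpenCV has them; the pictures are not rectified), "cam_to_world" (4x4, takes a point from camera to world coordinates). Camera axes: x right, y down, z forward; pixel columns grow to the right and rows downward; lengths in mm; the calibration is good to about 2 mm. A picture is of the moment at which its call begins.
- ctrl.close_job(): hands the job in, once; it reports no verdict.
The state is a dict: "t": time; "qpos": joint angles; "qvel": joint speeds; "joint_torque": joint torques, N m; "ee_pos": TCP position; "orientation": TCP orientation; "ft_force": force on the tool from outside, world axes, zero at the start; "moment": the same for the moment, N m; "width": finger opening in mm.
Only numpy, scipy, OpenCV 4.12 (cv2) and the standard library are available. Lean on these libraries where they do the work, as an engineer would, in place of code of your own. Each camera call takes 0.05 s, during which the arm holds its last target.

TASK

With the fingertips, push the white vial tray with the blue lip along the rails of its loading bed until it drops into the locating notches; then push the red lock slide fully home, so that its steel tongue lies over the tray's front edge. Only push, do not lift the tray, do not touch the vials in it, which must stay upright in their holes, and leave everything else on the bench where it is.

Things in the scene. Friction and masses are not known exactly. Their poses are not given: they have to be found in the camera images.
- rack: grey and aluminium loading bed fixed to the worktop, plate 8 mm thick, x = -200 to +172 mm, 166 mm wide. Origin on the worktop under the centre of the docked tray's place; x runs along the rails in the push direction (roughly to the robot's left), y across, z up. Side guides at |y| = 61 to 72 mm, x = -190 to +95, 34 mm high. Lock pedestal at x = 103 to 163, |y| up to 21, 44 mm high.
- notch (a point): notch in one rail (bed x = +65, y = +48 mm), at the level of the rail tops, 22 mm above the worktop. The two rails, 16 mm wide, run at y = +-48 mm from x = -185 to +94; each has two notches, 11 mm wide, at x = -65 and +65, with blue marks on the guides beside them.
- tray: loose white vial tray, 170 mm along the rails, 120 wide, 12 thick, about 0.5 kg, six round holes, four with vials. Origin at the centre of the plate's underside; x = push direction, z up. Two 8 mm cross pins lie under it at x = -65 and +65 mm. It starts 45 to 90 mm short, pins on the rails, origin 30 mm above the worktop; once the pins drop into the notches the origin is at 22 mm.
- tray_push (a point): centre of the tray's upright rear end face (tray x = -85 mm), 7 mm above the plate's underside; with the blue lip, which rises 8 mm above the plate, the face is 20 mm high and 110 mm wide. Push it in the tray's +x. Sliding takes roughly 2 to 6 N; after the drop the notches stop the tray and the resistance rises steeply. A low push is steadier.
- lock (a joint): red lock slide at the +x end of the bed: 0 = open (starts at 0 to 0.004), 0.024 m = fully home; it grows as the slide moves in the bed's -x. Friction about 1.5 N; it stays where it is left. Its steel tongue, 5 mm thick, underside 37 mm above the worktop, overlaps the docked tray by about 12 mm when home; it strikes the tray's edge if the tray has not dropped.
- lock_post (a point): centre of the outer (bed +x) face of the lock slide's red thumb post; the post is 12 mm thick along x, 28 mm wide, and its face spans 42 to 70 mm above the worktop, this point being at 57 mm. Push it in the bed's -x. It moves with the slide; the pedestal below it is 44 mm high.
- vial_0: clear vial with black cap, 25 mm wide, about 58 mm tall, standing 3 mm above the tray's underside in a 9 mm deep hole at tray x = 2, y = -27 mm; origin under its centre, z up
- vial_1: clear vial with black cap, 25 mm wide, about 58 mm tall, standing 3 mm above the tray's underside in a 9 mm deep hole at tray x = 44, y = -27 mm; origin under its centre, z up
- vial_2: clear vial with black cap, 25 mm wide, about 58 mm tall, standing 3 mm above the tray's underside in a 9 mm deep hole at tray x = 2, y = 27 mm; origin under its centre, z up
- vial_3: clear vial with black cap, 25 mm wide, about 58 mm tall, standing 3 mm above the tray's underside in a 9 mm deep hole at tray x = 44, y = 27 mm; origin under its centre, z up
- boat: white square plastic weighing boat, 67x67x16 mm, behind the bed to the right; origin at the centre of its underside. A bystander.
- jar: clear powder jar with white cap, 52 mm wide, 82 mm tall, behind the bed to the right; origin under its centre. A bystander.
- gel_jar: clear jar with wide white cap, 50 mm wide, 66 mm tall, right of the bed; origin under its centre. A bystander.
- hdpe_jar: translucent white jar, 57 mm wide, 98 mm tall, at the right rear; origin under its centre. A bystander.
- marker: black and white marker, 12x133x13 mm, lying at the far right. A bystander.
- beaker_small: small glass beaker, 71x74x85 mm, left rear; origin under its centre. A bystander.

How it is judged (in metres and radians):
On the way, in this order (a step that is already met when the one before it is completed fails the run):
1. the tray has dropped into the notches while the lock is still open (z of tray in the frame of rack between 0.0195 and 0.0245 m and x of tray in the frame of rack between -0.005 and 0.005 m and y of tray in the frame of rack between -0.004 and 0.004 m and angle between the z axis of tray and the z axis of rack, either way round below 0.03 rad and value of joint lock below 0.01 m), for 0.2 s.
2. the lock slide is pushed home over the tray (z of tray in the frame of rack between 0.0195 and 0.0245 m and x of tray in the frame of rack between -0.005 and 0.005 m and y of tray in the frame of rack between -0.004 and 0.004 m and angle between the z axis of tray and the z axis of rack, either way round below 0.03 rad and value of joint lock above 0.02 m), for 0.2 s.
At the end, for the whole second after the job is handed in: The tray rests flat in the notches (within 5 mm along the rails, 4 mm across, its underside 19.5 to 24.5 mm above the worktop, level within 0.03 rad), at rest; the lock slide is past 20 of its 24 mm; all four vials stand in their holes within 0.15 rad of upright (all of step 2 and linear speed of tray below 0.01 m/s and angle between each of vial_0, vial_1, vial_2, vial_3's own z axis and vertical below 0.15 rad and z of vial_0 in the frame of tray between -0.002 and 0.008 m and z of vial_1 in the frame of tray between -0.002 and 0.008 m and z of vial_2 in the frame of tray between -0.002 and 0.008 m and z of vial_3 in the frame of tray between -0.002 and 0.008 m); the robot touches nothing.
It fails at once if the tray is lifted off its rails or carried (z of tray in the frame of rack above 0.04 m).
It fails at once if a vial is touched by the robot (contact force between any of the fingers, the arm and vial_0 above 0.3 N or contact force between any of the fingers, the arm and vial_1 above 0.3 N or contact force between any of the fingers, the arm and vial_2 above 0.3 N or contact force between any of the fingers, the arm and vial_3 above 0.3 N).
It fails at once if a vial tips or leaves its hole (angle between any of vial_0, vial_1, vial_2, vial_3's own z axis and vertical above 0.4 rad or z of any of vial_0, vial_1, vial_2, vial_3 in the frame of tray above 0.012 m).
It fails at once if a bystander is disturbed (moved more than 15 mm) (distance of any of boat, jar, gel_jar, hdpe_jar, marker, beaker_small from where it was at the start of the episode above 0.015 m).
It also fails if it takes over 51 s, if anything falls off the work surface, if the arm or the gripper's body presses on something with over 40 N, if the wrist force passes 120 N, or if a joint passes its speed limit or range.

## Working session

There is one attempt and no reset: what is moved stays moved. The work goes in short steps, Python scripts to look and compute and a tool call to move; the robot and the scene stay as the last step left them, time stands still between calls to the robot, and variables do not carry over. Pictures are saved under pics/ and viewed, and the job is handed in when it is done.

Besides the shell and the picture viewer there is one more tool, called after "Emit:" by a JSON object that holds its "fn" and its "kwargs". move_arm: Moves the arm, as the interface text tells. Its arguments: {"type":"object","properties":{"deltas":{"type":"array"},"hand":{"type":"number"}},"required":["deltas"]}

```bash
mkdir -p pics; ls
cat > look.py <<'E'
import cv2,numpy as np
from workcell import ctrl,eyes
def snap(tag):
    d={}
    for n in ("side","top"):
        im=eyes.get_image(n); d[n]=im
        cv2.imwrite(f"pics/{tag}_{n}.png",cv2.cvtColor(im["frame"],cv2.COLOR_RGB2BGR))
        np.savez(f"{tag}_{n}.npz",**{k:np.array(v) for k,v in im.items()})
    return d
E
python3 - <<'E'
from look import *
d=snap("a")
for n in d:
    print(n,{k:np.round(d[n][k],3).tolist() for k in("fx","fy","cx","cy","D","cam_to_world")})
print(ctrl.get_obs())
E
```

```text
pics
side {'fx': 369.744, 'fy': 369.744, 'cx': 323.087, 'cy': 201.145, 'D': [-0.062, 0.0, 0.0, 0.0, 0.0], 'cam_to_world': [[-0.924, -0.2, 0.327, 192.237], [-0.383, 0.476, -0.792, 823.056], [0.003, -0.856, -0.516, 726.35], [0.0, 0.0, 0.0, 1.0]]}
top {'fx': 520.981, 'fy': 520.981, 'cx': 319.318, 'cy': 199.475, 'D': [0.001, 0.0, 0.0, 0.0, 0.0], 'cam_to_world': [[0.004, -0.995, 0.098, 437.781], [-1.0, -0.003, 0.005, -190.893], [-0.004, -0.098, -0.995, 1546.577], [0.0, 0.0, 0.0, 1.0]]}
{'t': 0.1, 'qpos': array([-1.14501026e+00,  4.23733161e-01,  1.63060122e+00, -2.93242181e-05,
        1.08858634e+00, -1.89810342e-02]), 'qvel': array([-6.59828867e-04, -1.80310005e-03, -2.40350695e-03,  5.72842824e-04,
        3.53141182e-04,  5.60196013e-05]), 'joint_torque': array([-1.12149448e-04, -5.45613849e+01, -2.74324179e+01,  6.44989195e-02,
        1.87809271e-02, -3.17192553e-05]), 'ee_pos': array([ 268.72810416, -563.73326627,  222.00379769]), 'orientation': array([-3.06296112e+00, -6.92629423e-01,  4.61169322e-04]), 'ft_force': array([ 0.52407465, -0.00272495,  0.01769399]), 'moment': array([-0.02120913,  0.00255397,  0.00868377]), 'width': 88.12263026087881}
```

View pics/a_side.png

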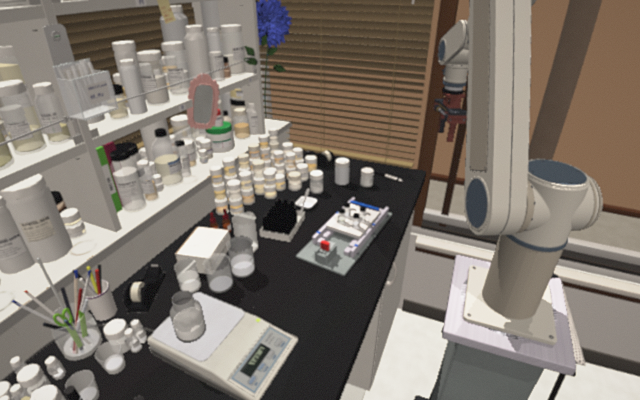

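View pics/a_top.png

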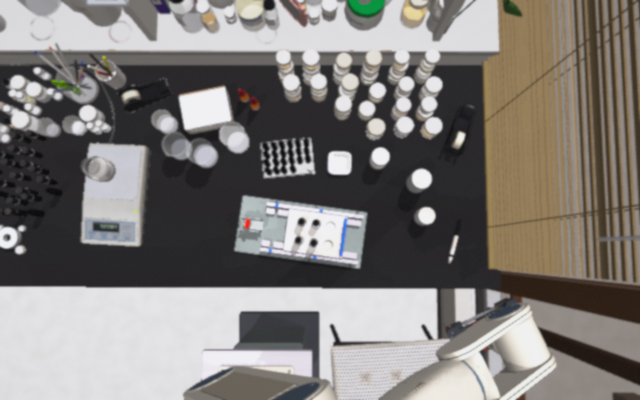

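The top view shows the bed around (300,232), with the red lock at (248,224), the blue lip at (345,238) and the gel jar at (427,216). I'll zoom in and measure.

Run:
```python
import cv2
a=cv2.imread("pics/a_top.png")[185:280,225:380]; cv2.imwrite("pics/az_top.png",cv2.resize(a,None,fx=5,fy=5,interpolation=cv2.INTER_CUBIC))
a=cv2.imread("pics/a_side.png")[185:285,290:400]; cv2.imwrite("pics/az_side.png",cv2.resize(a,None,fx=6,fy=6,interpolation=cv2.INTER_CUBIC))
```

```text
(no output)
```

View pics/az_top.png

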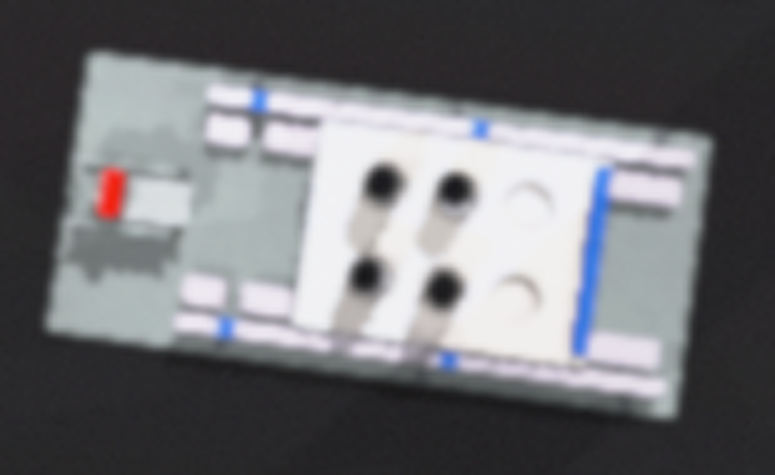

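View pics/az_side.png

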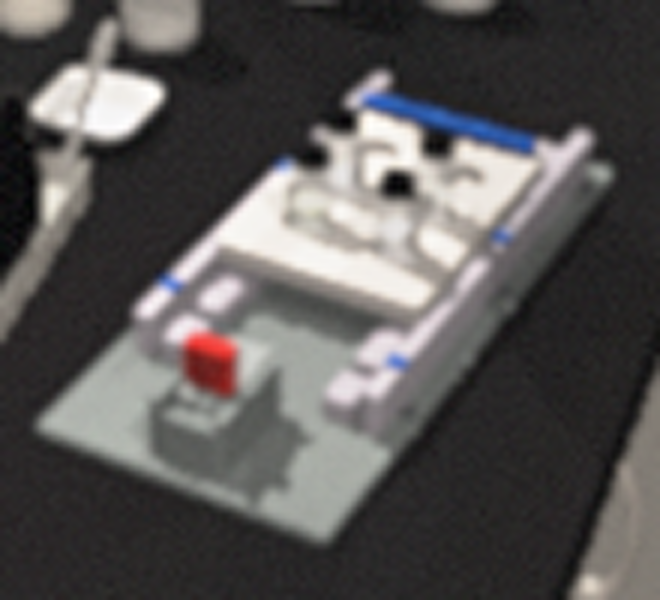

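```bash
cat > geo.py <<'E'
import numpy as np,cv2
def K(d): return np.array([[d["fx"],0,d["cx"]],[0,d["fy"],d["cy"]],[0,0,1.]],float)
def plane(d,uv,z):
    uv=np.array(uv,float).reshape(-1,1,2)
    n=cv2.undistortPoints(uv,K(d),np.array(d["D"],float)).reshape(-1,2)
    T=d["cam_to_world"]; r=np.c_[n,np.ones(len(n))]@T[:3,:3].T; o=T[:3,3]
    return o+r*((z-o[2])/r[:,2])[:,None]
def blobs(d,kind,roi,amin=2):
    h=cv2.cvtColor(d["frame"],cv2.COLOR_RGB2HSV).astype(int); H,S,V=h[...,0],h[...,1],h[...,2]
    m=((H>95)&(H<130)&(S>90)&(V>70)) if kind=="blue" else (((H<8)|(H>172))&(S>140)&(V>90))
    M=np.zeros_like(m);x0,y0,x1,y1=roi;M[y0:y1,x0:x1]=m[y0:y1,x0:x1]
    n,l,s,c=cv2.connectedComponentsWithStats(M.astype(np.uint8),connectivity=8)
    w=np.where(M,S,0).astype(float); out=[]
    for i in range(1,n):
        if s[i,4]<amin: continue
        yy,xx=np.nonzero(l==i); ww=w[yy,xx]; out.append((s[i].tolist(),(xx@ww/ww.sum(),yy@ww/ww.sum()),np.c_[xx,yy]))
    return out
E
python3 - <<'E'
from geo import *
R={"top":(225,185,380,280),"side":(290,190,400,285)}
for n in R:
    d=dict(np.load(f"a_{n}.npz"))
    for k,z in(("blue",34),("red",70)):
        for b in blobs(d,k,R[n]): print(n,k,b[0],np.round(b[1],1),"z",z,plane(d,b[1],z).round(1)[0], "z50",plane(d,b[1],50).round(1)[0])
d=dict(np.load("a_top.npz"))
for nm,p,z in(("gel",(427,216),66),("boat",(340,163),16),("jar",(380,158),82)):print(nm,plane(d,p,z).round())
# plate outline corners
E
```

```text
top blue [275, 203, 3, 5, 12] [276.3 205. ] z 34 [570.4 -58.2  34. ] z50 [569.  -59.6  50. ]
top blue [320, 209, 3, 3, 7] [320.7 210.1] z 34 [ 556.1 -187.8   34. ] z50 [ 554.9 -187.8   50. ]
top blue [340, 219, 7, 37, 117] [343.  236.7] z 34 [ 479.  -252.8   34. ] z50 [ 478.6 -252.1   50. ]
top blue [269, 248, 3, 5, 11] [269.8 250.2] z 34 [439.3 -41.   34. ] z50 [439.3 -42.6  50. ]
top blue [313, 256, 3, 3, 9] [314.1 257. ] z 34 [ 420.3 -169.1   34. ] z50 [ 420.5 -169.4   50. ]
top red [245, 219, 5, 10, 37] [247.  223.4] z 70 [514.7  21.1  70. ] z50 [515.7  24.   50. ]
side blue [351, 200, 28, 10, 103] [365.1 204.8] z 34 [ 482.7 -273.3   34. ] z50 [ 476. -248.   50.]
side blue [336, 211, 2, 2, 3] [336.3 211.3] z 34 [ 562.1 -193.1   34. ] z50 [ 553.5 -169.6   50. ]
side blue [372, 224, 3, 1, 3] [373. 224.] z 34 [ 423.  -167.5   34. ] z50 [ 417.7 -144.6   50. ]
side blue [316, 231, 4, 2, 6] [317.5 231.5] z 34 [575.  -58.1  34. ] z50 [566.2 -37.8  50. ]
side blue [355, 245, 3, 1, 3] [356. 245.] z 34 [439.8 -39.   34. ] z50 [434.1 -19.1  50. ]
side red [321, 241, 8, 10, 62] [324.7 244.9] z 70 [510.   40.1  70. ] z50 [519.7  16.2  50. ]
gel [[ 538. -490.   66.]]
boat [[ 698. -245.   16.]]
jar [[ 702. -356.   82.]]
```

```bash
cat > go.py <<'E'
import numpy as np,sys
from scipy.spatial.transform import Rotation as Ro
from workcell import ctrl
C=np.array([497.5,-114.2,0]);ex=np.array([.132,.9912,0]);ey=np.array([-.9912,.132,0])
B=np.c_[ex,ey,[0,0,1.]]
def st(t=None):
    o=ctrl.get_obs();R=Ro.from_rotvec(o["orientation"]);p=np.array(o["ee_pos"])
    print("t",round(o["t"],2),"bed",(B.T@(p-C)).round(1),"F_bed",(B.T@o["ft_force"]).round(1),"w",round(o["width"],1),"q",o["qpos"].round(2))
    G=np.c_[ex,-ey,[0,0,-1.]]
    print("turn",(R.inv()*Ro.from_matrix(G)).as_rotvec().round(3))
    if t: print("shift tool",(R.as_matrix().T@(C+B@np.array(t,float)-p)).round(1))
if __name__=="__main__": st([float(a) for a in sys.argv[1:]])
E
python3 go.py -175 0 220
```

```text
t 0.1 bed [-475.8  167.4  222. ] F_bed [ 0.1 -0.5  0. ] w 88.1 q [-1.15  0.42  1.63 -0.    1.09 -0.02]
turn [-0.001 -0.001 -0.994]
shift tool [ 304.4 -160.7    2.2]
```

Emit:
{"fn": "move_arm", "kwargs": {"deltas": [[0,0,0,0,0,-0.12],[0,0,0,0,0,-0.12],[0,0,0,0,0,-0.12],[0,0,0,0,0,-0.12],[0,0,0,0,0,-0.12]], "hand": 0.1}}

```text
t: 0.52
ee_pos: [268.1, -562.2, 219.6]
orientation: [-2.701, -1.592, -0.001]
ft_force: [-0.3, 0.4, -1.1]
width: 57.8
```

```bash
python3 go.py -175 0 220
```

```text
t 0.52 bed [-474.4  168.3  219.6] F_bed [ 0.4  0.4 -1.1] w 57.8 q [-1.15  0.43  1.63  0.    1.09 -0.64]
turn [-0.004 -0.004 -0.373]
shift tool [340.2  47.6   0.6]
```

Emit:
{"fn": "move_arm", "kwargs": {"deltas": [[0,0,-5,0,0,-0.12],[0,0,0,0,0,-0.12],[0,0,0,0,0,-0.12],[0,0,0,0,0,-0.03]]}}

```text
t: 0.85
ee_pos: [267.5, -560.9, 222.8]
orientation: [-2.316, -2.108, -0.005]
ft_force: [0.1, -0.2, 0.3]
width: 39.4
```

```bash
python3 go.py -175 0 200
```

```text
t 0.85 bed [-473.2  169.   222.8] F_bed [-0.2 -0.1  0.3] w 39.4 q [-1.14  0.42  1.63 -0.    1.1  -1.05]
turn [-0.005 -0.009  0.038]
shift tool [291.3 180.5  24.4]
```

Emit:
{"fn": "move_arm", "kwargs": {"deltas": [[32,20,0,0,0,0.03],[32,20,0,0,0,0],[32,20,0,0,0,0],[32,20,0,0,0,0],[32,20,0,0,0,0]]}}

```text
t: 1.27
ee_pos: [384.3, -414.0, 221.2]
orientation: [-2.357, -2.061, -0.002]
ft_force: [0.8, -0.5, 0.1]
width: 39.7
```

Emit:
{"fn": "move_arm", "kwargs": {"deltas": [[32,20,0,0,0,0],[32,20,0,0,0,0],[32,20,0,0,0,0],[0,0,0,0,0,0]]}}

```text
t: 1.6
ee_pos: [461.4, -317.3, 220.6]
orientation: [-2.352, -2.063, -0.004]
ft_force: [0.1, -0.5, -0.4]
width: 39.2
```

```bash
python3 go.py -175 0 60
```

```text
t 1.6 bed [-206.     8.9  220.6] F_bed [-0.5 -0.2 -0.4] w 39.2 q [-0.63  0.34  1.77  0.01  1.05 -0.5 ]
turn [-0.008 -0.011  0.002]
shift tool [ 29.3  10.3 160.9]
```

Emit:
{"fn": "move_arm", "kwargs": {"deltas": [[16,5,20,0,0,0],[16,5,35,0,0,0],[0,0,35,0,0,0],[0,0,35,0,0,0],[0,0,25,0,0,0]]}}

```text
t: 2.02
ee_pos: [481.7, -285.4, 72.5]
orientation: [2.353, 2.079, 0.01]
ft_force: [0.0, -0.4, -0.3]
width: 39.6
```

```bash
python3 go.py -172 0 30
python3 - <<'E'
from look import *
snap("b")
a=cv2.imread("pics/b_top.png")[185:280,225:380]; cv2.imwrite("pics/bz_top.png",cv2.resize(a,None,fx=5,fy=5,interpolation=cv2.INTER_CUBIC))
a=cv2.imread("pics/b_side.png")[165:285,290:410]; cv2.imwrite("pics/bz_side.png",cv2.resize(a,None,fx=5,fy=5,interpolation=cv2.INTER_CUBIC))
E
```

```text
t 2.02 bed [-171.8   -6.9   72.5] F_bed [-0.4 -0.1 -0.3] w 39.6 q [-0.56  0.54  1.86  0.01  0.73 -0.44]
turn [ 0.006 -0.003  0.009]
shift tool [-0.2 -7.1 42.5]
```

View pics/bz_side.png

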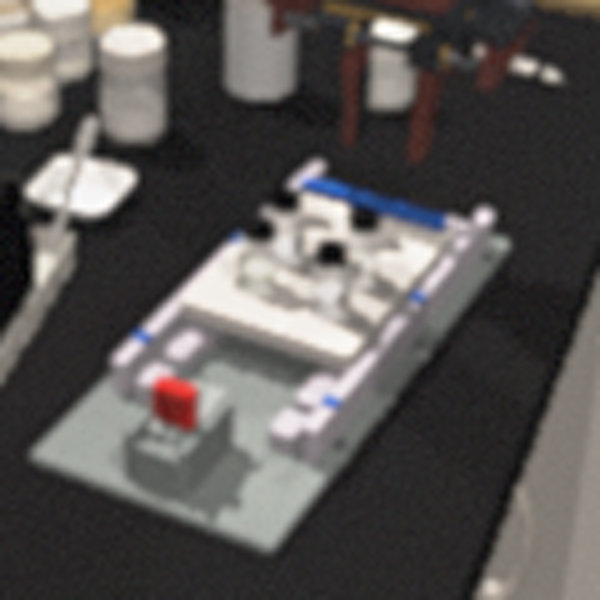

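View pics/bz_top.png

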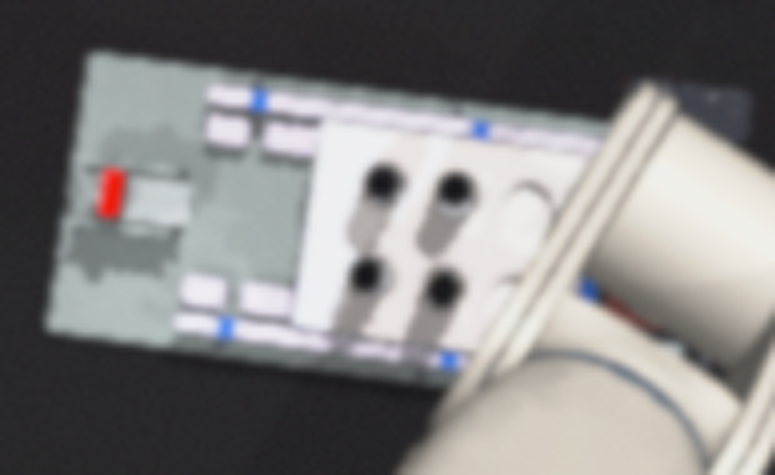

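The fingertips show up in the side crop at (350,145) and (418,158), behind the lip. I'll check where they are by ray cast.

Run:
```python
from geo import *
from go import B,C
d=dict(np.load("b_side.npz"))
for p in((290+350/5,165+146/5),(290+418/5,165+159/5)): print((B.T@(plane(d,p,72.5)[0]-C)).round(1))
```

```text
[-157.6  -27.6   72.5]
[-165.3   21.3   72.5]
```

Emit:
{"fn": "move_arm", "kwargs": {"deltas": [[-2,-6,22,0,0,0],[0,0,20,0,0,0],[0,0,3,0,0,0],[0,0,0,0,0,0]]}}

```text
t: 2.45
ee_pos: [474.9, -288.8, 28.8]
orientation: [-2.356, -2.078, -0.008]
ft_force: [0.5, -0.3, 0.2]
width: 39.6
```

```bash
python3 go.py -152 0 28
```

```text
t 2.45 bed [-176.    -0.7   28.8] F_bed [-0.3 -0.5  0.2] w 39.6 q [-0.57  0.62  1.88  0.01  0.65 -0.45]
turn [ 0.003 -0.004  0.007]
shift tool [24.  -0.5  0.9]
```

Emit:
{"fn": "move_arm", "kwargs": {"deltas": [[5,0,0,0,0,0],[5,0,0,0,0,0],[4,0,0,0,0,0],[3,0,0,0,0,0],[3,0,0,0,0,0]]}}

```text
t: 2.87
ee_pos: [481.0, -270.1, 35.5]
orientation: [2.352, 2.071, 0.012]
ft_force: [-0.8, 0.3, 0.4]
width: 39.5
```

Emit:
{"fn": "move_arm", "kwargs": {"deltas": [[3,0,0,0,0,0],[3,0,0,0,0,0],[3,0,0,0,0,0],[3,0,0,0,0,0]]}}

```text
t: 3.2
ee_pos: [483.9, -257.8, 36.8]
orientation: [2.347, 2.07, 0.012]
ft_force: [0.3, -3.0, -1.4]
width: 39.5
```

```bash
python3 go.py -152 0 28
```

```text
t 3.2 bed [-144.2   -5.5   36.8] F_bed [-2.9 -0.7 -1.4] w 39.5 q [-0.51  0.59  1.9   0.01  0.63 -0.39]
turn [0.014 0.002 0.007]
shift tool [-7.8 -5.7  8.8]
```

Emit:
{"fn": "move_arm", "kwargs": {"deltas": [[-4,-3,4,0,0,0],[0,-2,5,0,0,0],[0,-1,0,0,0,0]]}}

```text
t: 3.45
ee_pos: [477.1, -260.1, 26.9]
orientation: [2.347, 2.072, 0.013]
ft_force: [-0.4, 0.0, 0.2]
width: 39.8
```

```bash
python3 go.py -146 0 28
```

```text
t 3.45 bed [-147.3    1.    26.9] F_bed [-0.1  0.4  0.2] w 39.8 q [-0.52  0.6   1.92  0.01  0.61 -0.41]
turn [0.014 0.001 0.008]
shift tool [ 1.3  1.  -1.1]
```

Emit:
{"fn": "move_arm", "kwargs": {"deltas": [[3,0,0.5,0,0,0],[3,0,0.5,0,0,0],[3,-0.3,0.5,0,0,0],[3,-0.3,0.5,0,0,0],[3,-0.3,0.5,0,0,0]]}}

```text
t: 3.87
ee_pos: [478.9, -249.1, 25.3]
orientation: [2.342, 2.068, 0.01]
ft_force: [-4.2, -9.3, 5.4]
width: 39.3
```

```bash
python3 go.py -95 0 28
```

```text
t 3.87 bed [-136.2    0.6   25.3] F_bed [-9.8  2.9  5.4] w 39.3 q [-0.5   0.6   1.93  0.    0.59 -0.38]
turn [0.017 0.007 0.008]
shift tool [41.2  1.  -2.9]
```

Emit:
{"fn": "move_arm", "kwargs": {"deltas": [[2,0,-2,0,0,0],[3,0,-1.5,0,0,0],[3,0,0,0,0,0]]}}

```text
t: 4.12
ee_pos: [479.8, -241.8, 28.9]
orientation: [2.342, 2.066, 0.009]
ft_force: [-1.8, -3.0, -0.7]
width: 39.2
```

```bash
python3 go.py -95 0 28;  python3 - <<'E'
from look import *
snap("c")
a=cv2.imread("pics/c_side.png")[165:285,290:410]; cv2.imwrite("pics/cz_side.png",cv2.resize(a,None,fx=5,fy=5,interpolation=cv2.INTER_CUBIC))
E
```

```text
t 4.12 bed [-128.8    0.7   28.9] F_bed [-3.2  1.4 -0.7] w 39.2 q [-0.49  0.59  1.93 -0.    0.59 -0.36]
turn [0.018 0.008 0.007]
shift tool [33.8  0.9  0.7]
```

View pics/cz_side.png

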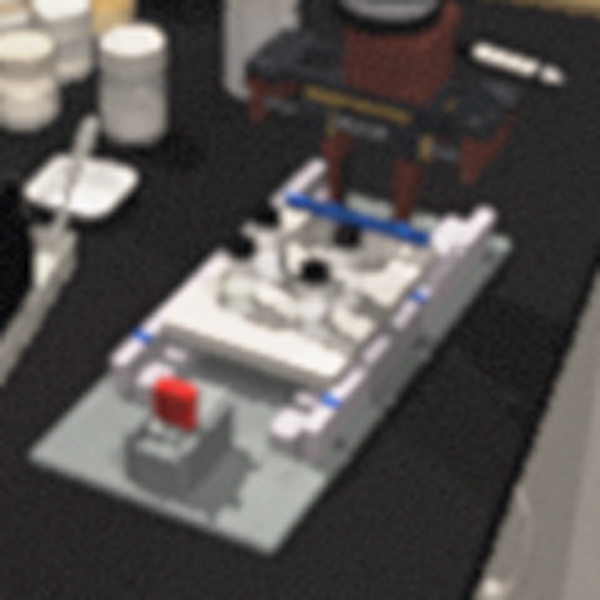

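The tray is sliding straight with its vials upright. The lip is now at crop (355,215) with the fingers behind it, so I'll keep pushing.

Emit:
{"fn": "move_arm", "kwargs": {"deltas": [[3,0,0,0,0,0],[3,0,0,0,0,0],[3,0,0.3,0,0,0],[3,0,0.3,0,0,0],[3,0,0.3,0,0,0]]}}

```text
t: 4.63
ee_pos: [481.8, -228.0, 28.8]
orientation: [2.339, 2.065, 0.006]
ft_force: [-5.3, -8.9, 5.0]
width: 39.9
```

```bash
python3 go.py -95 0 28
```

```text
t 4.63 bed [-114.9    0.5   28.8] F_bed [-9.5  4.   5. ] w 39.9 q [-0.46  0.59  1.94 -0.01  0.59 -0.33]
turn [0.019 0.011 0.008]
shift tool [19.9  0.7  0.6]
```

Emit:
{"fn": "move_arm", "kwargs": {"deltas": [[3,0,-0.3,0,0,0],[3,0,-0.3,0,0,0],[2,0,0,0,0,0],[2,0,0,0,0,0]]}}

```text
t: 4.97
ee_pos: [483.1, -217.5, 29.3]
orientation: [2.338, 2.065, 0.006]
ft_force: [-0.2, -4.9, -0.4]
width: 38.9
```

```bash
python3 go.py -95 0 28
```

```text
t 4.97 bed [-104.3    0.6   29.3] F_bed [-4.9 -0.4 -0.4] w 38.9 q [-0.44  0.59  1.95 -0.01  0.58 -0.31]
turn [0.019 0.011 0.008]
shift tool [9.3 0.7 1.2]
```

Emit:
{"fn": "move_arm", "kwargs": {"deltas": [[1.5,0,0,0,0,0],[1.5,0,0,0,0,0],[1.5,0,0,0,0,0],[1.5,0,0,0,0,0]]}}

```text
t: 5.3
ee_pos: [484.0, -210.3, 29.1]
orientation: [2.339, 2.066, 0.006]
ft_force: [-0.1, 0.1, 1.3]
width: 39.4
```

```bash
python3 go.py -95 0 28
```

```text
t 5.3 bed [-97.1   0.7  29.1] F_bed [0.1 0.1 1.3] w 39.4 q [-0.43  0.58  1.96 -0.01  0.58 -0.3 ]
turn [0.019 0.011 0.009]
shift tool [2.1 0.7 1.1]
```

```bash
python3 - <<'E'
from look import *
snap("d")
a=cv2.imread("pics/d_side.png")[165:285,290:410]; cv2.imwrite("pics/dz_side.png",cv2.resize(a,None,fx=5,fy=5,interpolation=cv2.INTER_CUBIC))
E
python3 go.py -95 0 28
```

```text
t 5.4 bed [-96.9   0.9  29. ] F_bed [-0.7 -0.5 -0.6] w 39.7 q [-0.43  0.58  1.96 -0.01  0.58 -0.3 ]
turn [0.018 0.011 0.009]
shift tool [1.9 0.9 1. ]
```

View pics/dz_side.png

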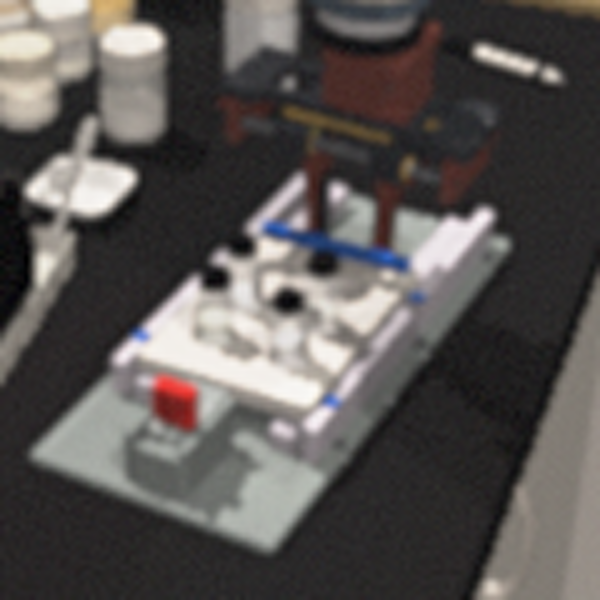

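The tray top now looks level with the guides. A gentle extra push should meet a stop if it has dropped.

Emit:
{"fn": "move_arm", "kwargs": {"deltas": [[1.5,0,0,0,0,0],[1.5,0,0,0,0,0],[1.5,0,0,0,0,0]]}}

```text
t: 5.65
ee_pos: [484.5, -206.3, 29.0]
orientation: [2.336, 2.067, 0.005]
ft_force: [-6.8, -17.9, -0.9]
width: 39.2
```

```bash
python3 go.py -95 0 28
```

```text
t 5.65 bed [-93.    0.7  29. ] F_bed [-18.7   4.4  -0.9] w 39.2 q [-0.42  0.58  1.96 -0.01  0.58 -0.29]
turn [0.019 0.012 0.01 ]
shift tool [-2.   0.7  1.1]
```

Emit:
{"fn": "move_arm", "kwargs": {"deltas": [[-6,0,0,0,0,0],[-15,0,0,0,0,0],[-15,0,-10,0,0,0],[0,0,-35,0,0,0],[0,0,-40,0,0,0]]}}

```text
t: 6.07
ee_pos: [473.4, -239.0, 109.1]
orientation: [2.348, 2.079, -0.003]
ft_force: [0.3, -0.7, 0.0]
width: 39.4
```

Emit:
{"fn": "move_arm", "kwargs": {"deltas": [[0,0,-40,0,0,0],[0,0,-40,0,0,0],[-35,0,0,0,0,0],[-40,0,0,0,0,0],[-40,0,0,0,0,0]], "hand": 1}}

```text
t: 6.48
ee_pos: [462.2, -351.0, 202.9]
orientation: [2.334, 2.082, 0.006]
ft_force: [1.7, -0.7, -0.3]
width: 10.0
```

```bash
python3 go.py 175 0 170
python3 - <<'E'
from look import *
from geo import *
from go import B,C
snap("e")
a=cv2.imread("pics/e_side.png")[185:285,290:400]; a=cv2.resize(a,None,fx=5,fy=5,interpolation=cv2.INTER_CUBIC)
b=cv2.imread("pics/e_top.png")[185:280,225:380]; b=cv2.resize(b,None,fx=5,fy=5,interpolation=cv2.INTER_CUBIC)
cv2.imwrite("pics/ez_side.png",a);cv2.imwrite("pics/ez_top.png",b)
R={"top":(225,185,380,280),"side":(290,190,400,285)}
for n in R:
    d=dict(np.load(f"e_{n}.npz"))
    for k,z in(("blue",42),("red",70)):
        for b in blobs(d,k,R[n]): print(n,k,b[0],[(zz,(B.T@(plane(d,b[1],zz)[0]-C)).round(1)[:2]) for zz in (34,42,50,60,70)])
E
```

```text
t 6.48 bed [-239.3    3.7  202.9] F_bed [-0.5 -1.8 -0.3] w 10.0 q [-0.67  0.38  1.76  0.    0.99 -0.56]
turn [0.013 0.006 0.018]
shift tool [414.4  11.   30.3]
top blue [275, 203, 3, 4, 9] [(34, array([ 65. , -66.4])), (42, array([ 64.3, -65.8])), (50, array([ 63.5, -65.2])), (60, array([ 62.5, -64.4])), (70, array([ 61.5, -63.7]))]
top blue [320, 209, 3, 3, 7] [(34, array([-65.2, -67.8])), (42, array([-65.3, -67.2])), (50, array([-65.4, -66.6])), (60, array([-65.5, -65.8])), (70, array([-65.6, -65. ]))]
top blue [319, 216, 7, 37, 111] [(34, array([-79.8,   0.5])), (42, array([-79.8,   0.8])), (50, array([-79.8,   1.1])), (60, array([-79.8,   1.4])), (70, array([-79.8,   1.7]))]
top blue [269, 249, 3, 4, 11] [(34, array([64.5, 67.9])), (42, array([63.7, 67.8])), (50, array([62.9, 67.7])), (60, array([62. , 67.5])), (70, array([61. , 67.4]))]
top blue [313, 255, 3, 4, 11] [(34, array([-64.7,  68.2])), (42, array([-64.8,  68.1])), (50, array([-64.9,  68. ])), (60, array([-65.1,  67.9])), (70, array([-65.2,  67.8]))]
top red [245, 219, 5, 10, 37] [(34, array([141.8,  -0.4])), (42, array
[... 297 characters left out ...]
9]))]
side blue [373, 224, 2, 1, 2] [(34, array([-63.4,  68.1])), (42, array([-52.4,  72.2])), (50, array([-41.4,  76.4])), (60, array([-27.7,  81.6])), (70, array([-13.9,  86.7]))]
side blue [316, 230, 3, 3, 6] [(34, array([ 64.9, -71.2])), (42, array([ 74.4, -65.5])), (50, array([ 83.9, -59.7])), (60, array([ 95.8, -52.5])), (70, array([107.7, -45.4]))]
side blue [355, 244, 3, 2, 5] [(34, array([65.5, 65.9])), (42, array([75., 70.])), (50, array([84.5, 74.2])), (60, array([96.4, 79.4])), (70, array([108.3,  84.6]))]
side red [321, 240, 8, 11, 63] [(34, array([114.2, -15.5])), (42, array([123.1, -10.4])), (50, array([132.1,  -5.3])), (60, array([143.3,   1.1])), (70, array([154.4,   7.5]))]
```

View pics/ez_side.png

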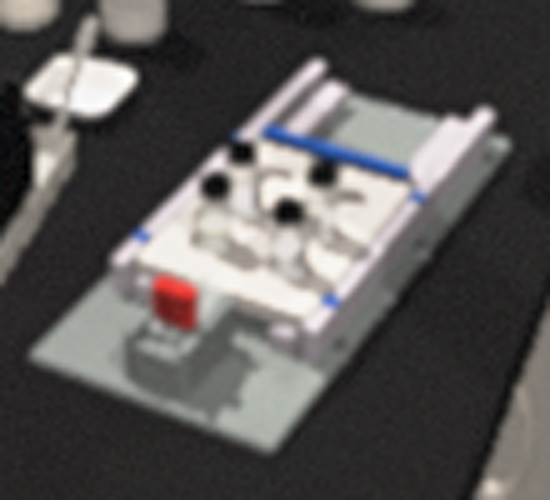

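View pics/ez_top.png

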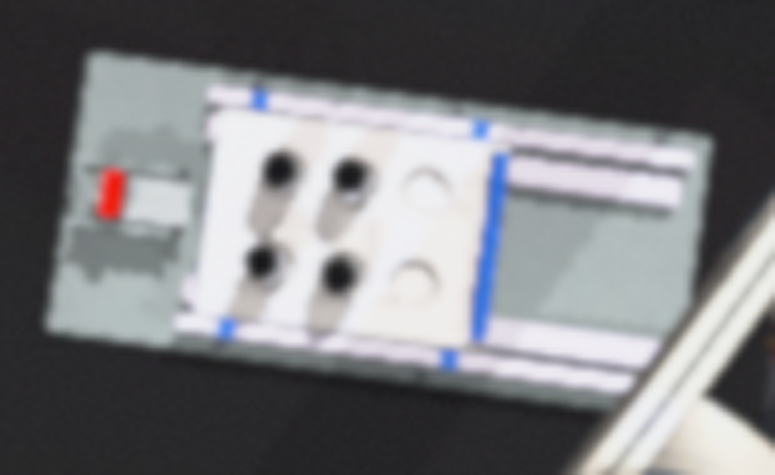

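The tray is docked. The lip is at x≈-80, the two views put it at about 39 mm high, and the force rose steeply at the stop. Next I cross high above the vials to the lock post.

Emit:
{"fn": "move_arm", "kwargs": {"deltas": [[35,0,0,0,0,0],[38,0,0,0,0,0],[38,0,0,0,0,0],[38,0,0,0,0,0],[38,0,0,0,0,0]]}}

```text
t: 7.0
ee_pos: [483.3, -169.4, 199.0]
orientation: [2.357, 2.056, 0.005]
ft_force: [0.8, -0.4, 0.1]
width: 0.3
```

```bash
python3 go.py 185 0 190
```

```text
t 7.0 bed [-56.6   6.8 199. ] F_bed [-0.3 -0.8  0.1] w 0.3 q [-0.36  0.28  1.91 -0.    0.94 -0.22]
turn [ 0.012  0.007 -0.004]
shift tool [241.7   5.8   7.4]
```

Emit:
{"fn": "move_arm", "kwargs": {"deltas": [[38,1,0,0,0,0],[38,1,0,0,0,0],[38,1,0,0,0,0],[38,1,0,0,0,0],[38,1,0,0,0,0]]}}

```text
t: 7.42
ee_pos: [509.8, 30.7, 196.6]
orientation: [2.363, 2.058, 0.002]
ft_force: [0.0, -0.0, 0.6]
width: 0.5
```

Emit:
{"fn": "move_arm", "kwargs": {"deltas": [[38,1,0,0,0,0],[15,0,0,0,0,0],[0,0,0,0,0,0],[0,0,0,0,0,0]]}}

```text
t: 7.75
ee_pos: [515.3, 95.0, 195.2]
orientation: [2.357, 2.071, 0.001]
ft_force: [-0.1, -1.2, -0.3]
width: 0.4
```

```bash
python3 go.py 185 0 85
```

```text
t 7.75 bed [209.7  10.  195.2] F_bed [-1.2 -0.1 -0.3] w 0.4 q [ 0.16  0.31  1.88 -0.    0.95  0.29]
turn [0.003 0.002 0.003]
shift tool [-24.5   9.5 110.3]
```

Emit:
{"fn": "move_arm", "kwargs": {"deltas": [[-10,5,20,0,0,0],[-10,4,35,0,0,0],[0,0,35,0,0,0],[0,0,20,0,0,0],[0,0,0,0,0,0]]}}

```text
t: 8.17
ee_pos: [522.2, 70.2, 83.8]
orientation: [2.357, 2.067, 0.007]
ft_force: [0.2, 0.1, -0.6]
width: 0.2
```

```bash
python3 go.py 180 0 52
```

```text
t 8.17 bed [186.   -0.2  83.8] F_bed [ 0.1 -0.1 -0.6] w 0.2 q [ 0.11  0.49  1.94 -0.    0.71  0.25]
turn [0.008 0.001 0.002]
shift tool [-6.  -0.4 31.8]
```

Emit:
{"fn": "move_arm", "kwargs": {"deltas": [[0,0,18,0,0,0],[0,0,12,0,0,0],[0,0,2,0,0,0],[0,0,0,0,0,0]]}}

```text
t: 8.5
ee_pos: [521.6, 66.8, 51.9]
orientation: [2.363, 2.063, 0.004]
ft_force: [-0.2, 0.6, 0.1]
width: 0.3
```

```bash
python3 go.py 155 0 52;  python3 - <<'E'
from look import *
snap("f")
a=cv2.imread("pics/f_side.png")[165:285,290:410]; cv2.imwrite("pics/fz_side.png",cv2.resize(a,None,fx=5,fy=5,interpolation=cv2.INTER_CUBIC))
E
```

```text
t 8.5 bed [182.6  -0.   51.9] F_bed [0.6 0.3 0.1] w 0.3 q [ 0.11  0.54  1.95 -0.    0.65  0.24]
turn [ 0.005  0.001 -0.003]
shift tool [-27.6   0.1  -0.1]
```

View pics/fz_side.png

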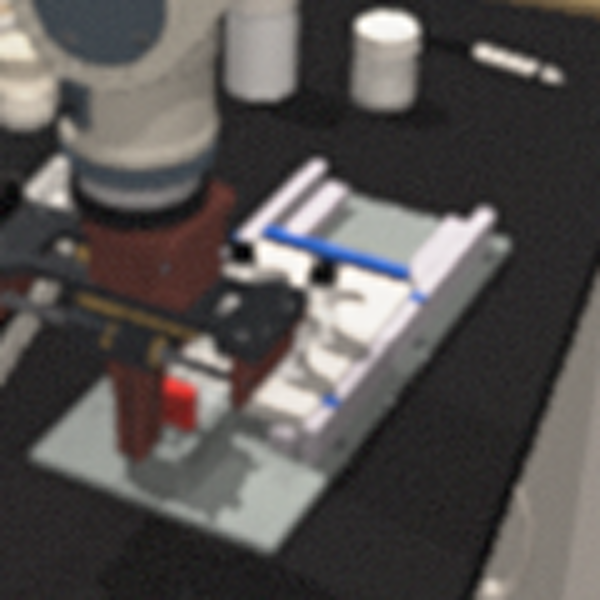

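The shut fingers are in front of the red post. Now I push in bed -x.

Emit:
{"fn": "move_arm", "kwargs": {"deltas": [[-6,0,0.3,0,0,0],[-6,0,0.3,0,0,0],[-5,0,0.3,0,0,0],[-4,0,0,0,0,0],[-3,0,0,0,0,0]]}}

```text
t: 9.02
ee_pos: [521.2, 41.7, 55.4]
orientation: [2.358, 2.062, 0.014]
ft_force: [-0.3, 0.4, 0.2]
width: 0.5
```

```bash
python3 go.py 131 0 52
```

```text
t 9.02 bed [157.6  -2.9  55.4] F_bed [0.3 0.3 0.2] w 0.5 q [ 0.06  0.53  1.96 -0.    0.64  0.19]
turn [ 0.013 -0.001 -0.002]
shift tool [-26.7  -2.9   3.3]
```

Emit:
{"fn": "move_arm", "kwargs": {"deltas": [[-3,-1,1.5,0,0,0],[-3,-1,1.5,0,0,0],[-3,0,0.3,0,0,0],[-3,0,0.3,0,0,0],[-3,0,0.3,0,0,0]]}}

```text
t: 9.43
ee_pos: [518.0, 25.7, 52.0]
orientation: [2.358, 2.06, 0.018]
ft_force: [0.1, 2.0, 0.7]
width: 0.4
```

```bash
python3 go.py 131 0 52
```

```text
t 9.43 bed [141.4  -1.9  52. ] F_bed [2.  0.2 0.7] w 0.4 q [ 0.03  0.53  1.97 -0.    0.62  0.16]
turn [ 0.016 -0.002 -0.003]
shift tool [-10.4  -1.8  -0. ]
```

Emit:
{"fn": "move_arm", "kwargs": {"deltas": [[-3,0,0,0,0,0],[-3,0,0,0,0,0],[-2,0,0,0,0,0]]}}

```text
t: 9.68
ee_pos: [517.4, 20.2, 52.1]
orientation: [2.365, 2.057, 0.025]
ft_force: [0.3, 28.8, 1.1]
width: 0.4
```

```bash
python3 go.py 131 0 52
```

```text
t 9.68 bed [135.9  -2.   52.1] F_bed [28.6  3.5  1.1] w 0.4 q [0.01 0.53 1.97 0.01 0.62 0.15]
turn [ 0.016 -0.007 -0.006]
shift tool [-4.9 -1.9  0.1]
```

Hard stop at 28.6 N. I'll back off and check whether that is the end of travel or a jam.

Emit:
{"fn": "move_arm", "kwargs": {"deltas": [[5,0,0,0,0,0],[25,0,0,0,0,0],[30,0,0,0,0,0],[30,0,-10,0,0,0],[0,0,-35,0,0,0]]}}

```text
t: 10.1
ee_pos: [524.8, 109.9, 92.8]
orientation: [2.374, 2.057, 0.008]
ft_force: [-0.8, -0.4, 0.4]
width: 0.5
```

```bash
python3 go.py 131 0 52;  python3 - <<'E'
from look import *
from geo import *
from go import B,C
snap("g")
a=cv2.imread("pics/g_side.png")[205:265,300:380]; cv2.imwrite("pics/gz_side.png",cv2.resize(a,None,fx=8,fy=8,interpolation=cv2.INTER_CUBIC))
b=cv2.imread("pics/g_top.png")[185:280,225:380]; cv2.imwrite("pics/gz_top.png",cv2.resize(b,None,fx=5,fy=5,interpolation=cv2.INTER_CUBIC))
R={"top":(225,185,380,280),"side":(290,190,400,285)}
for s in "aeg":
  for n in R:
    d=dict(np.load(f"{s}_{n}.npz"))
    for k,z in(("red",70),("blue",42)):
        for b in blobs(d,k,R[n],30 if k=="blue" else 8): print(s,n,k,b[0],np.round(b[1],1),[(zz,(B.T@(plane(d,b[1],zz)[0]-C)).round(1)[:2]) for zz in (42,57,70)])
E
```

```text
t 10.1 bed [225.7   2.5  92.8] F_bed [-0.5  0.7  0.4] w 0.5 q [0.18 0.48 1.91 0.   0.74 0.32]
turn [ 0.004 -0.004 -0.011]
shift tool [-94.9   3.4  40.4]
a top red [245, 219, 5, 10, 37] [247.  223.4] [(42, array([ 1.406e+02, -1.000e-01])), (57, array([138.4,   0.4])), (70, array([136.4,   0.8]))]
a top blue [340, 219, 7, 37, 117] [343.  236.7] [(42, array([-139.5,    0.3])), (57, array([-138.9,    0.8])), (70, array([-138.4,    1.2]))]
a side red [321, 241, 8, 10, 62] [324.7 244.9] [(42, array([123.3,  -9.9])), (57, array([140.1,  -0.3])), (70, array([154.6,   8. ]))]
a side blue [351, 200, 28, 10, 103] [365.1 204.8] [(42, array([-147.6,   -1.3])), (57, array([-124.9,    8.1])), (70, array([-105.2,   16.2]))]
e top red [245, 219, 5, 10, 37] [247.  223.4] [(42, array([ 1.406e+02, -1.000e-01])), (57, array([138.4,   0.4])), (70, array([136.4,   0.8]))]
e top blue [319, 216, 7, 37, 111] [322.5 234. ] [(42, array([-79.8,   0.8])), (57, array([-79.8,   1.3])), (70, array([-79.8,   1.7]))]
e side red [321, 240, 8, 11, 63] [324.6 244.8] [(42, array([123.1, -10.4])), (57, array([139.9,  -0.8])), (70, array([154.4,   7.5]))]
e side blue [343, 210, 29, 11, 79] [356.6 215. ] [(42, array([-72.8,   1.6])), (57, array([-51.8,  10.9])), (70, array([-33.5,  18.9]))]
g top red [252, 220, 5, 10, 34] [254.2 224.5] [(42, array([119.3,   0.3])), (57, array([117.3,   0.8])), (70, array([115.5,   1.2]))]
g top blue [319, 216, 8, 37, 120] [322.6 233.7] [(42, array([-79.9,  -0.1])), (57, array([-80. ,   0.4])), (70, array([-80. ,   0.8]))]
g side red [325, 237, 7, 10, 39] [327.4 241.5] [(42, array([104.5, -11.2])), (57, array([121.7,  -1.6])), (70, array([136.6,   6.7]))]
g side blue [343, 210, 29, 11, 75] [356.6 215. ] [(42, array([-73.3,   1.4])), (57, array([-52.2,  10.7])), (70, array([-33.9,  18.8]))]
```

View pics/gz_side.png

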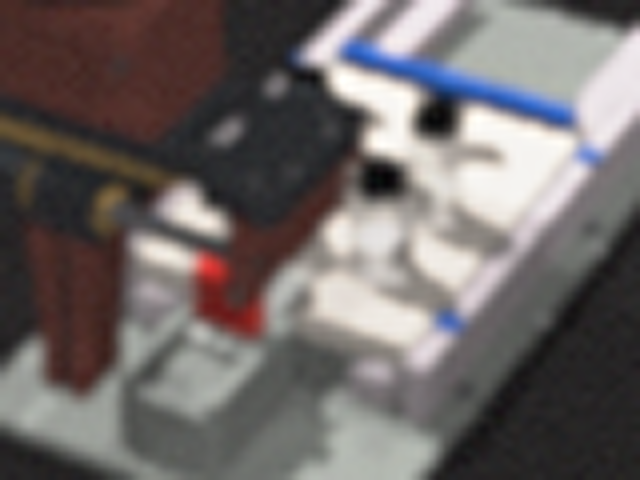

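View pics/gz_top.png

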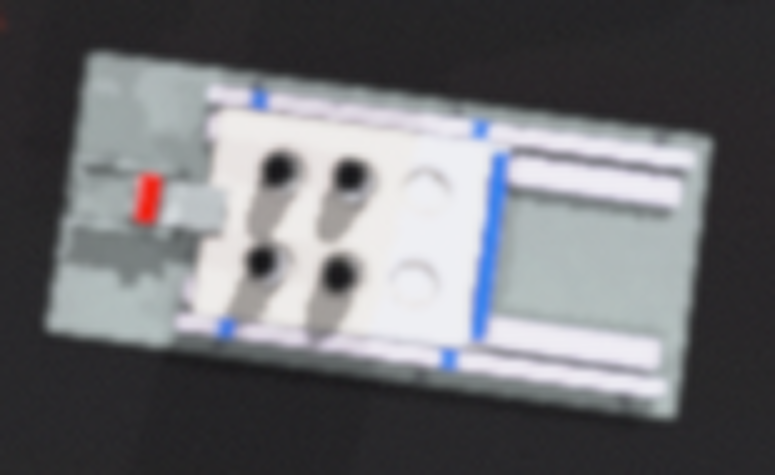

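Emit:
{"fn": "move_arm", "kwargs": {"deltas": [[0,0,-35,0,0,0],[0,0,-35,0,0,0],[0,0,0,0,0,0],[0,0,0,0,0,0],[0,0,0,0,0,0]]}}

```text
t: 10.62
ee_pos: [526.5, 106.2, 169.1]
orientation: [2.369, 2.053, 0.017]
ft_force: [0.2, 0.2, 0.5]
width: 0.5
```

Run:
```python
from look import *
snap("h")
a=cv2.imread("pics/h_side.png")[205:265,300:380]; cv2.imwrite("pics/hz_side.png",cv2.resize(a,None,fx=8,fy=8,interpolation=cv2.INTER_CUBIC))
```

```text
(no output)
```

View pics/hz_side.png

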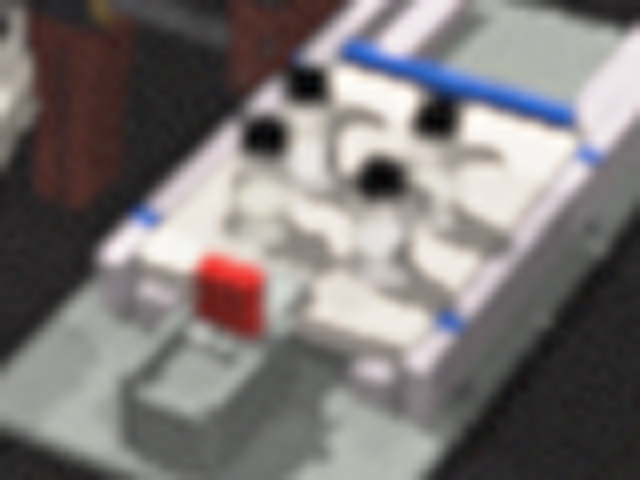

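Run:
```python
from geo import *
from go import B,C
R={"top":(225,185,380,280),"side":(290,190,400,285)}
for s in "eh":
  for n in R:
    d=dict(np.load(f"{s}_{n}.npz"))
    for b in blobs(d,"red",R[n],8): print(s,n,b[0],(B.T@(plane(d,b[1],60)[0]-C)).round(1)[:2])
```

```text
e top [245, 219, 5, 10, 37] [137.9   0.5]
e side [321, 240, 8, 11, 63] [143.3   1.1]
h top [252, 220, 5, 10, 34] [116.9   0.9]
h side [325, 237, 7, 10, 54] [123.    1.6]
```

The slide moved about 20.5 to 21 mm, from a start of 0 to 4 mm, into a hard stop. With plenty of time left, one more push will confirm that this is the end stop.

Emit:
{"fn": "move_arm", "kwargs": {"deltas": [[-15,0,30,0,0,0],[-15,0,35,0,0,0],[0,0,30,0,0,0],[0,0,12,0,0,0],[0,0,0,0,0,0]]}}

```text
t: 11.13
ee_pos: [520.8, 74.7, 53.3]
orientation: [2.372, 2.055, 0.01]
ft_force: [-0.7, -0.9, 0.3]
width: 0.6
```

```bash
python3 go.py 145 0 54
```

```text
t 11.13 bed [190.3   1.8  53.3] F_bed [-1.   0.6  0.3] w 0.6 q [0.12 0.54 1.95 0.   0.65 0.26]
turn [ 0.007 -0.003 -0.01 ]
shift tool [-45.3   2.3  -0.8]
```

Emit:
{"fn": "move_arm", "kwargs": {"deltas": [[-10,0,0.5,0,0,0],[-10,0,1,0,0,0],[-8,0,1,0,0,0],[-6,0,1,0,0,0],[-4,0,1,0,0,0]]}}

```text
t: 11.55
ee_pos: [514.1, 33.5, 48.1]
orientation: [2.371, 2.057, 0.007]
ft_force: [0.6, -0.2, 0.3]
width: 1.1
```

```bash
python3 go.py 140 0 54
```

```text
t 11.55 bed [148.6   3.1  48.1] F_bed [-0.1 -0.6  0.3] w 1.1 q [0.04 0.54 1.97 0.   0.63 0.18]
turn [ 0.004 -0.002 -0.009]
shift tool [-8.6  3.2 -5.9]
```

Emit:
{"fn": "move_arm", "kwargs": {"deltas": [[-2,2,-5,0,0,0],[-3,1,-1,0,0,0],[-3,0,0,0,0,0],[-3,0,0,0,0,0]]}}

```text
t: 11.88
ee_pos: [517.3, 20.3, 57.0]
orientation: [2.371, 2.053, 0.013]
ft_force: [0.3, 19.8, 2.3]
width: 0.4
```

```bash
python3 go.py 136 0 54
```

```text
t 11.88 bed [135.9  -1.9  57. ] F_bed [19.7  2.3  2.3] w 0.4 q [0.02 0.53 1.97 0.   0.64 0.16]
turn [ 0.009 -0.003 -0.011]
shift tool [ 0.  -1.9  2.9]
```

It stops at the same place (TCP x = 135.9, 20 N), so the slide is on its end stop. I'll retreat, check, and hand in.

Emit:
{"fn": "move_arm", "kwargs": {"deltas": [[5,0,0,0,0,0],[25,0,0,0,0,0],[30,0,0,0,0,0],[10,0,-20,0,0,0],[0,0,-35,0,0,0]]}}

```text
t: 12.3
ee_pos: [524.0, 91.0, 109.0]
orientation: [2.378, 2.053, 0.001]
ft_force: [-0.3, -0.5, 0.2]
width: 0.3
```

Emit:
{"fn": "move_arm", "kwargs": {"deltas": [[0,0,-35,0,0,0],[0,0,-25,0,0,0],[0,0,0,0,0,0],[0,0,0,0,0,0]]}}

```text
t: 12.63
ee_pos: [526.5, 94.3, 177.0]
orientation: [2.369, 2.056, 0.011]
ft_force: [-1.0, -0.2, -0.3]
width: 0.5
```

Run:
```python
from look import *
from geo import *
from go import B,C,st
snap("i"); st()
R={"top":(225,185,380,280),"side":(290,190,400,285)}
for n in R:
    d=dict(np.load(f"i_{n}.npz"))
    for b in blobs(d,"red",R[n],8)+blobs(d,"blue",R[n],30): print(n,b[0],(B.T@(plane(d,b[1],60)[0]-C)).round(1)[:2],(B.T@(plane(d,b[1],40)[0]-C)).round(1)[:2])
a=cv2.imread("pics/i_side.png")[165:285,280:430]; cv2.imwrite("pics/iz_side.png",cv2.resize(a,None,fx=5,fy=5,interpolation=cv2.INTER_CUBIC))
```

```text
t 12.73 bed [210.2  -0.9 175.9] F_bed [-0.1 -1.1 -0.5] w 0.4 q [ 0.15  0.35  1.87 -0.    0.91  0.3 ]
turn [ 0.007 -0.002 -0.01 ]
top [252, 220, 5, 10, 34] [116.9   0.9] [119.6   0.2]
top [319, 216, 8, 37, 118] [-80.   1.] [-79.9   0.4]
side [325, 237, 8, 9, 52] [123.1   1.7] [100.1 -11.1]
side [343, 210, 29, 11, 75] [-47.9  12.6] [-76.1   0.2]
```

View pics/iz_side.png

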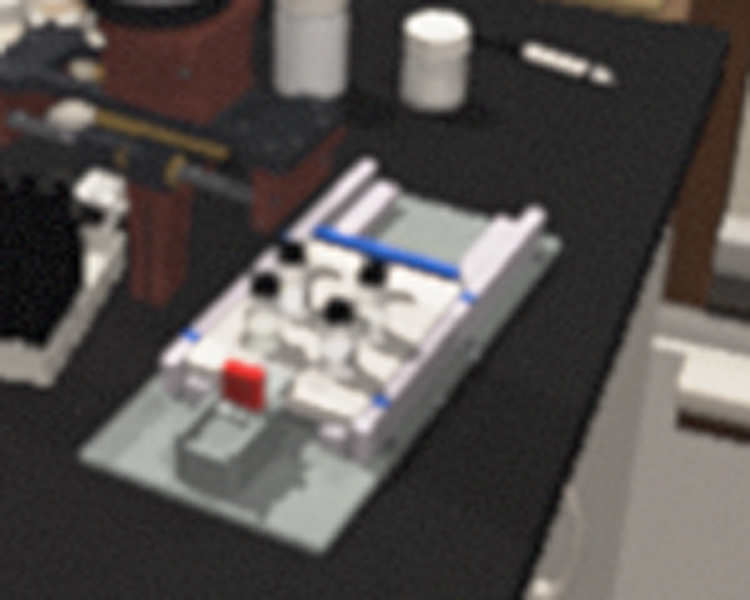

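The tray is docked, the vials are upright, the lock is home and the arm is clear.

```bash
python3 -c "
from workcell import ctrl
print(ctrl.close_job())"
```

```text
the job is handed in; nothing more can be done
None
```

The tray is docked in its notches and the lock slide is home over its front edge. I handed the job in at about 12.7 s, and no verdict was reported.

- **Tray:** I pushed it along the rails with two spread fingertips. The resistance fell to about 0 at the drop, and a further gentle push met a stop at about 19 N. Afterwards the lip centre read x ≈ -80 mm, y ≈ 0, and the two views put the lip about 39 mm above the worktop, which fits a dropped tray.
- **Lock:** I pushed the red post with shut fingers to a hard stop of about 29 N. A second push stopped at the same place (TCP x = 135.9 mm, about 20 N). In the pictures the tongue lies over the tray's front edge.
- **At the end:** All four vials stand upright and the arm was clear of everything. I passed near no bystanders, and those visible in the last pictures look unmoved, but I did not measure their positions.

**Less certain:**
- The cameras show 20 to 21 mm of lock travel rather than 24. I take the difference to be the slide's starting offset of 0 to 4 mm, because of the repeatable hard stop.
- During the tray push the fingertips drifted up about 8 mm, so I backed off, lowered them and carried on. The vertical force on them reached about 5 N, but the tray was not lifted.

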